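Unlock the showcase and hold the key turned

ROBOT

A 7-joint arm with a two-finger parallel gripper is mounted at the origin on the work surface. World frame = base frame: x ahead of the robot, y to its left, z up, the work surface at z = 0. Lengths are in m, angles in degrees, forces in N, time in s.
With the tool pointing down it reaches from about 0.35 to 0.9 m from the base axis. Payload 7.2 kg.
Tool frame: the origin (TCP) lies at the very end of the fingers, on their centre line; the grasp point (between the pads) lies 19 mm behind it; z points along the fingers, x is the direction in which the jaws open and shut, and the axes are right-handed (so a half turn about z gives the same grasp; the last joint's range is limited). The gripper opens to 88 mm and grips with 3 to 60 N. Pads are 20 mm wide; open, the fingers measure 115 mm over their backs; the gripper's body (75 mm by 178 mm) begins 61 mm behind the grasp point.
Start: joints at [68.915, 23.554, -0.728, 91.456, 0.321, 64.991, -4.71], TCP at [0.185, -0.597, 0.223] pointing down, gripper open.
Joint ranges: [-169.25, 169.25], [-16.82, 113.86], [-84.01, 82.57], [7.8, 145.47], [-59.2, 239.2], [7.22, 106.19], [-163.78, 163.78]. Speed limits (degrees/s): [136.94, 136.94, 172.46, 172.46, 180, 180, 180].

INTERFACE

Orientations are given as [roll, pitch, yaw] about the fixed x, y, z axes, in that order (R = Rz(yaw) Ry(pitch) Rx(roll)).
In Python, from plant import telemetry, capture, camera_model, job_done gives the robot as it stands.
- The arm moves only by the tool play_rows, never from a script. Its arguments are lists of equal length, an entry for each row: "delta_pos": the shift along the world's x, y, z in cm, a list of three; "rotation": the turn, a rotation vector about the world's x, y, z in rad, a list of three; "hand": the closure, from 0 (fully open) to 1 (shut). A call has 1 to 12 rows; each row is the pose to reach, as a shift and turn from the pose measured when the call began; what a row does not reach only later rows make up. A row lasts 1/8 s, in which the tool goes at most 62.5 mm and 10.7 degrees, less where a joint would pass 70% of its speed; a pose out of reach is approached as far as the arm can. A call with a gripper value outside its range is refused whole. The fingers move at their own pace and stop on an object; the grip force is fixed at half the most. Time passes only in rows, so rows that repeat a pose let the fingers close. It gives the time, the measured TCP pose, the force and the opening at its end, in the units of the state.
- telemetry.get_obs(): the state, without advancing time (a new reading comes with each control period).
- capture(name): name is "scene" or "side" or "wrist"; returns the picture (400x640x3 uint8, blue, green, red); there is no depth.
- camera_model(name): a dict with "fov_y" (degrees; the focal length in pixels is half the picture's height over the tangent of half this angle, whatever the lens; pixels are square), "cx", "cy" (the principal point, pixels), "R" (3x3) and "t" (3): a world point X has camera coordinates R X + t. Camera axes: x right, y down, z forward; pixel columns grow to the right and rows downward; lengths in m; the calibration is good to about 2 mm. A picture is of the moment at which its call begins: read the wrist's pose just before it. camera_model takes no time and is no camera call; for the wrist camera it gives the pose at the moment of the call.
- job_done(): hands the job in, once; it reports no verdict.
The state is a dict: "time": time; "joints": joint angles; "joint_vel": joint speeds; "joint_efforts": joint torques, N m; "position": TCP position; "ee_rot": TCP orientation; "wrist_force": force on the tool from outside, world axes, zero at the start; "moment": the same for the moment, N m; "width": finger opening in m.
Only numpy, scipy, OpenCV 4.12 (cv2) and the standard library are available. Lean on these libraries where they do the work, as an engineer would, in place of code of your own. Each camera call takes 0.05 s, during which the arm holds its last target. There are 200 camera calls.

TASK

Take the key with the wide rectangular head out of the wooden key stand (leave the round-headed key in it), push it fully home into the lock on the front rail of the glazed showcase and only then turn it a quarter turn clockwise as seen from above. The lock springs back and its lid can be lifted only while the key is turned, so finish with the key still gripped and held fully turned; do not knock over or push aside the statuette, bowl or book.

Things in the scene. Friction and masses are not known exactly. Their poses are not given: they have to be found in the camera images.
- key_grip (a point): The right key, upright in the stand, 45 g: centre of its head, a black rectangular plate 36 mm wide (key's x), 10 mm thick (y), 32 mm tall (z, up). Below the head a steel neck 8 mm across, then a collar disc 22 mm across, 4 mm thick, its underside 28 mm below this point. Half a turn about z makes no difference. Grip it firmly (40 N) across the 10 mm. It lifts straight up.
- key_nose (a point): Lower end of the right key, 25 mm below the collar's underside and 53 mm below key_grip; hidden in the stand at the start. From the collar down: 10 mm of round shank 4.8 mm across, then 15 mm of double bit 12 mm wide (key's x) and 5 mm thick (y), the last 2.5 mm of it rounded and narrowed to 9 mm.
- otherkey_grip (a point): The other key, to be left in the stand: centre of its head, a black round disc 32 mm across and 10 mm thick (along y); otherwise like the right key. The two stand in either of the stand's two places.
- stand: Dark wooden key stand, fixed: 150 mm long (x) by 56 mm (y) by 36 mm high, origin at the centre of its underside. The keys stand in slots on its centre line, 40 mm to either side of the middle, their heads' width along its x axis. The keys' collars rest on its top.
- lock_mouth (a point): Middle of the key slot at the top face of the steel lock plate (50 x 44 mm, 66 mm above the table); z up. Slot 13.6 mm along x, 6.6 mm along y, with a 2.5 mm bevelled lead-in, through 8 mm of plate. The key's x goes along this x, either way round. Fully home, the collar lies on the plate and key_grip is 28 mm above this point; only then is the bit below the plate and free to turn.
- case: Fixed glazed showcase, oak frame, glass top, medals inside, 60 mm high; origin on the table straight below lock_mouth, same axes. It reaches from there 35 mm to -x, 205 mm to +x, 75 mm to -y, 225 mm to +y. In the lock two sprung, sticky pins, met about 10 and 5 mm before the key is home, resist with up to about 15 N; turning the key a few degrees to and fro eases it past.
- plug (a joint): The lock's turning cylinder (rad), about the vertical through lock_mouth: 0 at rest, growing clockwise seen from above to a firm stop at 1.57. A spring turns it back (0.03 N m at rest, 0.14 N m at the stop). The bit has some 0.15 rad of play in it and the grip yields a little, so the hand must turn some 1.75 rad to press it on the stop.
- statuette_mid (a point): Bystander: copper-coloured statuette on a dark wooden base 70 x 70 mm, 200 mm tall; this point is 90 mm above the table.
- bowl: Bystander: brass bowl 110 mm across and 60 mm high; origin at the centre of its underside.
- book: Bystander: closed blue book lying flat, 110 x 150 x 24 mm; origin at the centre of its underside.
There are look-alikes about, which are no part of the job. Leave any turquoise or white look-alike of the part that bears key_grip alone.

How it is judged (in metres and radians):
On the way:
1. the right key is fully home in the lock, before it is turned (z of key_grip in the frame of lock_mouth below 0.031 m and horizontal distance between key_grip and lock_mouth below 0.006 m and value of joint plug below 0.25 rad), for 0.1 s.
At the end, for the whole second after the job is handed in: The right key is fully home in the lock (within 3 mm of the collar lying on the plate, within 6 mm of the lock's axis), gripped by the fingers, and holds the cylinder turned by more than 1.25 rad of its 1.57 through the last second; the other key still stands in its place within 15 mm (value of joint plug above 1.25 rad and z of key_grip in the frame of lock_mouth below 0.031 m and horizontal distance between key_grip and lock_mouth below 0.006 m and contact force between the fingers and key above 1 N and distance of otherkey_grip from where it was at the start of the episode below 0.015 m); the arm keeps its last pose, push and grip.
It fails at once if the round-headed key is taken out or displaced (distance of otherkey_grip from where it was at the start of the episode above 0.02 m).
It fails at once if a bystander is pushed aside or knocked over (distance of any of statuette_mid, bowl, book from where it was at the start of the episode above 0.03 m or angle between statuette_mid's own z axis and vertical above 0.4 rad).
It also fails if it takes over 58 s, if anything falls off the work surface, if the arm or the gripper's body presses on something with over 40 N, if the wrist force passes 120 N, or if a joint passes its speed limit or range.

## Working session

There is one attempt and no reset: what is moved stays moved. The work goes in short steps, Python scripts to look and compute and a tool call to move; the robot and the scene stay as the last step left them, time stands still between calls to the robot, and variables do not carry over. Pictures are saved under pics/ and viewed, about 8 in all and at most 12, crops included, and the job is handed in when it is done.

Besides the shell and the picture viewer there is one more tool, called after "Request:" in YAML: its name, and indented under it one key for each argument. play_rows: Moves the arm, as the interface text tells. Its arguments: {"type":"object","properties":{"delta_pos":{"type":"array"},"rotation":{"type":"array"},"hand":{"type":"array"}},"required":["delta_pos","rotation","hand"]}

```bash
mkdir -p pics; python3 - <<'E'
from plant import telemetry, capture, camera_model
import cv2,numpy as np,json
o=telemetry.get_obs();print({k:np.round(v,3).tolist() for k,v in o.items()})
for n in("scene","side"):
    cv2.imwrite(f"pics/{n}0.png",capture(n)); m=camera_model(n);print(n,{k:np.round(v,4).tolist() for k,v in m.items()})
m=camera_model("wrist");cv2.imwrite("pics/wrist0.png",capture("wrist"));print({k:np.round(v,4).tolist() for k,v in m.items()})
E
```

```text
{'time': 0.0, 'joints': [68.916, 23.6, -0.729, 91.504, 0.321, 64.99, -4.708], 'joint_vel': [-0.01, -0.022, -0.047, -0.031, -0.01, -0.079, 0.065], 'joint_efforts': [0.0, -58.795, 0.642, -29.107, -0.054, 0.018, 0.0], 'position': [0.184, -0.597, 0.222], 'ee_rot': [179.994, 0.092, -72.82], 'wrist_force': [0.545, 0.185, 0.164], 'moment': [0.001, -0.051, 0.06], 'width': 0.088}
scene {'fov_y': 47.6718, 'cx': 323.5994, 'cy': 197.2297, 'R': [[0.8216, 0.5696, 0.021], [0.3327, -0.4492, -0.8292], [-0.4629, 0.6883, -0.5586]], 't': [-0.3427, -0.0482, 1.5562]}
side {'fov_y': 42.9391, 'cx': 313.4479, 'cy': 191.8946, 'R': [[-0.8393, -0.5434, -0.0192], [-0.3208, 0.5233, -0.7894], [0.439, -0.6564, -0.6136]], 't': [0.3392, 0.2067, 1.7391]}
{'fov_y': 66.9198, 'cx': 319.4256, 'cy': 201.4664, 'R': [[0.2958, -0.9553, -0.0017], [-0.915, -0.2838, 0.2866], [-0.2742, -0.0832, -0.9581]], 't': [-0.623, -0.036, 0.3916]}
```

View pics/scene0.png

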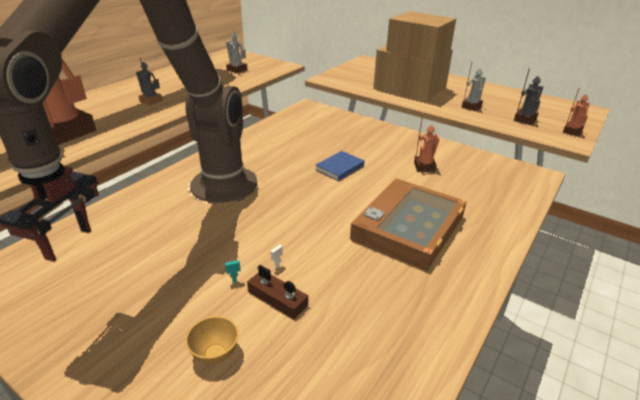

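View pics/side0.png

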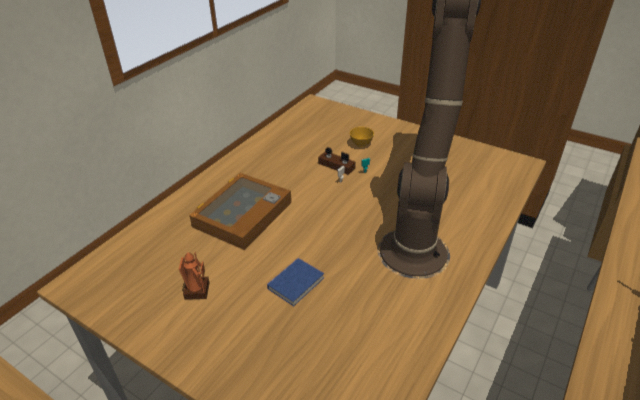

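Scene view: the rectangular key is at about (264,272), the round one at (289,289), and the turquoise and white decoys at (233,270) and (277,257). The lock plate is at (374,213) in scene and (272,197) in side. Two pictures viewed so far. Next come rough positions, then wrist close-ups.

```bash
cat > h.py <<'E'
import numpy as np,cv2
from plant import telemetry, capture, camera_model
def f(m): return 200/np.tan(np.radians(m["fov_y"])/2)
def ray(m,uv):
    R=np.array(m["R"]);t=np.array(m["t"])
    d=R.T@np.array([(uv[0]-m["cx"])/f(m),(uv[1]-m["cy"])/f(m),1]);return -R.T@t,d
def onz(m,uv,z):
    c,d=ray(m,uv);return c+d*(z-c[2])/d[2]
def proj(m,X):
    p=np.array(m["R"])@np.array(X)+np.array(m["t"]);return f(m)*p[:2]/p[2]+[m["cx"],m["cy"]]
def tri(l):
    A=0;b=0
    for m,uv in l:
        c,d=ray(m,uv);d=d/np.linalg.norm(d);P=np.eye(3)-np.outer(d,d);A=A+P;b=b+P@c
    return np.linalg.solve(A,b)
E
python3 - <<'E'
from h import *
s=camera_model("scene");d=camera_model("side");w=camera_model("wrist")
for n,uv,z in[("rect",(264,272),.064),("round",(289,289),.064),("turq",(233,268),.05),("white",(277,256),.05),("lock",(374,213),.066),("bowl",(213,350),.0),("book",(340,165),.02),("statue",(428,150),.09),("case corner",(352,240),0),("corner",(430,265),0),("corner",(466,208),.06),("c",(400,180),.06)]: print(n,onz(s,uv,z).round(3))
print("side lock",onz(d,(272,197),.066).round(3),"rect",onz(d,(345,156),.064).round(3),"round",onz(d,(328,152),.064).round(3))
R=np.array(w["R"]);c=-R.T@w["t"];print("wrist cam",c.round(3),"axis",R[2].round(3))
E
```

```text
rect [ 0.447 -0.301  0.064]
round [ 0.532 -0.31   0.064]
turq [ 0.364 -0.325  0.05 ]
white [ 0.425 -0.225  0.05 ]
lock [0.544 0.072 0.066]
bowl [ 0.471 -0.503  0.   ]
book [0.27  0.315 0.02 ]
statue [0.526 0.487 0.09 ]
case corner [ 0.518 -0.001  0.   ]
corner [0.746 0.034 0.   ]
corner [0.751 0.266 0.06 ]
c [0.518 0.291 0.06 ]
side lock [0.54  0.072 0.066] rect [ 0.447 -0.307  0.064] round [ 0.522 -0.296  0.064]
wrist cam [ 0.259 -0.573  0.385] axis [-0.274 -0.083 -0.958]
```

Request:
play_rows:
  delta_pos:
    - [2.5, 2.5, 0]
    - [5, 5, 0]
    - [7.5, 7.5, 0]
    - [10, 10, 0]
    - [12.5, 12.5, 0]
    - [15, 15, 0]
    - [18, 18, -1]
    - [20.5, 20.5, -2]
    - [23, 23, -3]
    - [25, 25, -4]
    - [27, 27, -5]
    - [28.5, 29.2, -6]
  rotation:
    - [0, 0, 0.18]
    - [0, 0, 0.36]
    - [0, 0, 0.54]
    - [0, 0, 0.72]
    - [0, 0, 0.9]
    - [0, 0, 1.08]
    - [0, 0, 1.26]
    - [0, 0, 1.44]
    - [0, 0, 1.62]
    - [0, 0, 1.8]
    - [0, 0, 1.98]
    - [0, 0, 2.16]
  hand: [0, 0, 0, 0, 0, 0, 0, 0, 0, 0, 0, 0]

```text
time: 1.65
position: [0.4701, -0.304, 0.1615]
ee_rot: [-180.0, 0.1, 51.3]
wrist_force: [-0.1, 0.4, -1.0]
width: 0.0877
```

Request:
play_rows:
  delta_pos:
    - [0, 0, 0]
    - [0, 0, 0]
    - [0, 0, 0]
    - [0, 0, 0]
    - [0, 0, 0]
    - [0, 0, 0]
  rotation:
    - [0, 0, 0.18]
    - [0, 0, 0.36]
    - [0, 0, 0.54]
    - [0, 0, 0.675]
    - [0, 0, 0.675]
    - [0, 0, 0.675]
  hand: [0, 0, 0, 0, 0, 0]

```text
time: 2.4
position: [0.4699, -0.3041, 0.1613]
ee_rot: [-180.0, 0.0, 89.8]
wrist_force: [0.2, 0.6, -0.4]
width: 0.088
```

```bash
python3 - <<'E'
from h import *
o=telemetry.get_obs();print(o["joints"],o["position"],o["ee_rot"])
m=camera_model("wrist");I=capture("wrist");cv2.imwrite("pics/w1.png",I)
import pickle;pickle.dump(m,open("w1.pkl","wb"))
cv2.imwrite("pics/w1v.png",I)
E
```

```text
[ 59.08447353  26.35486823 -41.18080664 102.6342384   20.09948252
  58.54291703  99.95056619] [ 0.4699014  -0.30408363  0.16132454] [-1.79980879e+02  4.69305637e-02  8.97713272e+01]
```

View pics/w1v.png

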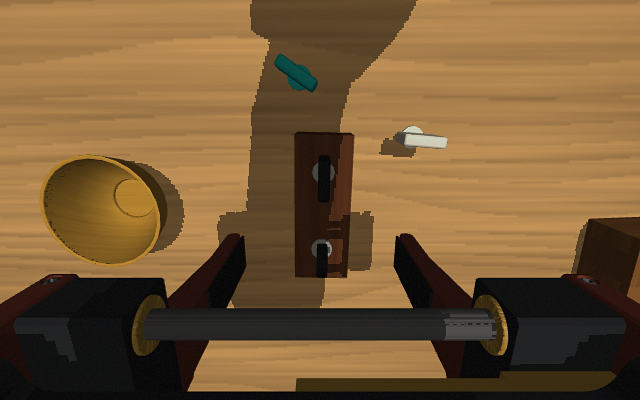

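Wrist view (picture 3): the rectangular key's head spans about (323,155–202), the round key is at (322,250), and the stand is at x 295–353, y 132–277.

```bash
python3 - <<'E'
from h import *
import pickle
m=pickle.load(open("w1.pkl","rb"));I=cv2.imread("pics/w1.png")
g=I.max(2)
R=np.array(m["R"]);print("cam",(-R.T@m["t"]).round(4))
for y in range(146,212,3):
    r=g[y,290:360];k=np.where(r<40)[0]+290
    print(y,k.min() if len(k) else None,k.max() if len(k) else None,len(k),end=" | ")
sub=I[136:206,280:370].copy()
print()
# stand: edges by brown (dark red) top face
for y in (145,150,170,190,210,225,262,270): print(y," ".join("%d"%v for v in I[y,286:362,2]))
for X in [(.447,-.303,.08),(.447,-.303,.036),(.527,-.303,.08)]: print(proj(m,X).round(1))
cv2.imwrite("pics/w1c.png",cv2.resize(I[120:290,270:380],None,fx=5,fy=3.5*1,interpolation=cv2.INTER_NEAREST))
E
```

```text
cam [ 0.3899 -0.3028  0.3239]
146 295 337 24 | 149 295 337 26 | 152 297 338 21 | 155 295 338 29 | 158 295 338 34 | 161 298 337 33 | 164 300 337 31 | 167 295 337 26 | 170 295 337 24 | 173 301 337 22 | 176 299 335 21 | 179 297 335 27 | 182 295 335 31 | 185 295 335 34 | 188 297 332 28 | 191 298 333 25 | 194 299 333 25 | 197 295 333 27 | 200 295 333 28 | 203 295 330 16 | 206 304 331 18 | 209 295 329 18 | 
145 91 91 92 92 93 91 93 93 65 39 43 41 38 39 38 40 40 39 38 39 40 36 39 38 39 34 37 38 39 41 40 41 38 38 38 40 40 40 41 41 43 42 41 39 40 40 39 37 38 40 40 38 38 44 84 81 80 79 80 81 82 84 83 82 80 80 77 86 192 185 184 184 184 185 185 185
150 88 87 88 89 88 89 89 90 64 39 40 42 40 40 36 37 38 39 37 39 40 37 38 38 36 39 37 33 34 35 40 40 41 39 39 39 41 40 41 42 43 41 41 42 40 41 37 35 37 37 40 40 39 41 83 81 79 78 81 82 82 82 84 80 81 82 79 108 184 178 179 180 179 179 180 179
170 97 98 96 98 96 98 98 99 68 39 43 40 41 38 40 39 41 41 39 40 40 39 38 38 38 37 43 73 70 70 69 73 18 11 12 7 11 13 5 11 9 5 13 8 41 72 71 71 53 35 34 38 81 79 79 79 79 80 80 85 85 84 82 81 81 76 112 196 191 190 1
[... 539 characters left out ...]
42 40 40 41 41 41 42 41 41 40 41 41 39 43 39 38 35 36 38 39 38 36 38 39 40 41 41 40 40 42 40 40 38 38 39 38 37 36 38 36 34 35 36 39 42 40 43 44 43 43 41 40 38 44 95 91 92 90 91 92 91 92 91 92 92 93
262 89 87 89 86 87 87 87 88 76 36 39 38 37 37 36 35 40 39 40 41 41 42 42 39 38 39 38 39 37 42 23 9 9 12 12 13 11 16 14 11 10 31 84 79 77 76 74 72 72 73 76 81 82 82 34 40 43 41 42 39 36 42 89 86 85 85 87 85 87 84 85 85 84 85 85 84
270 81 83 83 81 82 82 82 84 83 32 37 39 40 37 38 38 39 40 41 40 40 41 40 41 41 38 39 38 40 41 20 7 11 10 9 9 12 9 10 11 10 22 42 40 37 38 38 36 34 37 38 38 38 42 41 44 43 42 42 39 42 109 174 167 77 82 83 82 83 82 82 84 82 84 84 87
[319.5 182.9]
[319.5 172.5]
[319.8 269.4]
```

View pics/w1c.png

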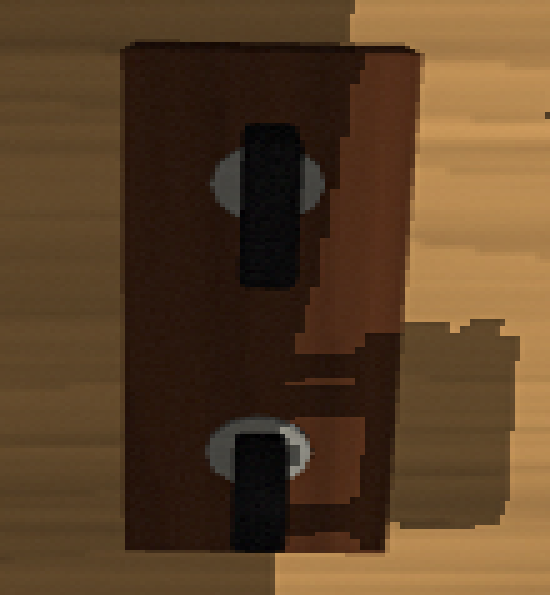

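Picture 4: the collar of the rectangular key is centred near (323.4,172.5), and its head's black blob is at x 318–330.

```bash
python3 - <<'E'
from h import *
import pickle
m=pickle.load(open("w1.pkl","rb"));I=cv2.imread("pics/w1.png")
b=((I.max(2)<26)*255).astype(np.uint8);b[:,:300]=0;b[:,350:]=0;b[:140]=0;b[278:]=0
n,l,s,c=cv2.connectedComponentsWithStats(b)
for i in range(1,n):
    if s[i,4]>100:
        print(s[i],c[i].round(1))
        ys=range(s[i,1]+2,s[i,1]+s[i,3]-2);P=[]
        for y in ys:
            k=np.where(l[y]==i)[0];P.append((k.mean()))
        print(np.polyfit(ys,P,1))
y0=lambda u,v,z:print((u,v),z,onz(m,(u,v),z).round(4))
y0(324,202,.08);y0(324.5,178,.08);y0(324.5,155,.048);y0(323.6,172.6,.04);y0(321.7,249,.04)
print("stand");y0(294.5,133,.036);y0(353.5,133.5,.036);y0(294.5,277,.036);y0(346.8,277,.036)
E
```

```text
[318 155  13  48 562] [323.6 178.3]
[-1.30725863e-02  3.25935729e+02]
[316 244  12  34 360] [321.4 260.8]
[-1.69076752e-02  3.25771116e+02]
(324, 202) 0.08 [ 0.4635 -0.2993  0.08  ]
(324.5, 178) 0.08 [ 0.4429 -0.2989  0.08  ]
(324.5, 155) 0.048 [ 0.4285 -0.2984  0.048 ]
(323.6, 172.6) 0.04 [ 0.4463 -0.2991  0.04  ]
(321.7, 249) 0.04 [ 0.526 -0.301  0.04 ]
stand
(294.5, 133) 0.036 [ 0.4096 -0.3261  0.036 ]
(353.5, 133.5) 0.036 [ 0.4103 -0.2712  0.036 ]
(294.5, 277) 0.036 [ 0.5607 -0.3302  0.036 ]
(346.8, 277) 0.036 [ 0.5609 -0.2741  0.036 ]
```

Request:
play_rows:
  delta_pos:
    - [-2.4, 0.48, 0]
    - [-2.4, 0.48, -2]
    - [-2.4, 0.48, -4.5]
    - [-2.4, 0.48, -7]
    - [-2.4, 0.48, -9]
    - [-2.4, 0.48, -10.5]
    - [-2.4, 0.48, -11.5]
    - [-2.4, 0.48, -11.5]
    - [-2.4, 0.48, -11.5]
  rotation:
    - [0, 0, -0.019]
    - [0, 0, -0.019]
    - [0, 0, -0.019]
    - [0, 0, -0.019]
    - [0, 0, -0.019]
    - [0, 0, -0.019]
    - [0, 0, -0.019]
    - [0, 0, -0.019]
    - [0, 0, -0.019]
  hand: [0.5, 0.5, 0.5, 0.5, 0.5, 0.5, 0.5, 0.5, 0.5]

```text
time: 3.58
position: [0.4464, -0.2994, 0.0469]
ee_rot: [180.0, 0.1, 88.7]
wrist_force: [0.9, 0.9, -0.1]
width: 0.0441
```

Request:
play_rows:
  delta_pos:
    - [0, 0, 0]
    - [0, 0, 0]
    - [0, 0, 0]
    - [0, 0, 0]
    - [0, 0, 0]
    - [0, 0, 0]
  rotation:
    - [0, 0, 0]
    - [0, 0, 0]
    - [0, 0, 0]
    - [0, 0, 0]
    - [0, 0, 0]
    - [0, 0, 0]
  hand: [1, 1, 1, 1, 1, 1]

```text
time: 4.32
position: [0.4464, -0.2996, 0.0471]
ee_rot: [180.0, 0.1, 88.7]
wrist_force: [-0.2, -0.2, 0.8]
width: 0.0097
```

Request:
play_rows:
  delta_pos:
    - [0, 0, 1.5]
    - [0, 0, 4]
    - [0, 0, 8]
    - [0, 1, 12]
    - [2, 5, 15]
    - [4, 10, 15]
    - [6, 15, 15]
    - [8, 20, 15]
    - [10, 25, 15]
    - [12, 30, 15]
    - [13.5, 35, 15]
    - [14.4, 37, 15]
  rotation:
    - [0, 0, 0]
    - [0, 0, 0]
    - [0, 0, 0]
    - [0, 0, 0]
    - [0, 0, 0.02]
    - [0, 0, 0.04]
    - [0, 0, 0.06]
    - [0, 0, 0.08]
    - [0, 0, 0.1]
    - [0, 0, 0.12]
    - [0, 0, 0.14]
    - [0, 0, 0.16]
  hand: [1, 1, 1, 1, 1, 1, 1, 1, 1, 1, 1, 1]

```text
time: 5.82
position: [0.5901, 0.075, 0.1981]
ee_rot: [179.9, -0.0, 98.2]
wrist_force: [-0.3, -0.8, 0.1]
width: 0.0099
```

Request:
play_rows:
  delta_pos:
    - [0, 0, 0]
    - [0, 0, 0]
  rotation:
    - [0, 0, 0]
    - [0, 0, 0]
  hand: [1, 1]

```text
time: 6.08
position: [0.5897, 0.0743, 0.1985]
ee_rot: [180.0, 0.0, 98.2]
wrist_force: [0.1, -0.7, -1.1]
width: 0.0099
```

```bash
python3 - <<'E'
from h import *
o=telemetry.get_obs();print(o["time"],o["joints"].round(1),o["position"],o["ee_rot"],o["width"])
m=camera_model("wrist");I=capture("wrist");cv2.imwrite("pics/w2.png",I)
import pickle;pickle.dump(m,open("w2.pkl","wb"))
for p in[(.4,0),(.6,0)]:pass
print(proj(m,(.542,.072,.066)))
R=np.array(m["R"]);print("cam",(-R.T@m["t"]).round(4))
E
```

```text
6.075 [ 22.1  29.3 -47.5  95.3  23.3  65.8  66.6] [0.58973768 0.07431236 0.1984976 ] [1.79956094e+02 2.71285620e-03 9.81639019e+01] 0.009907201762192236
[322.89160205 145.54510254]
cam [0.5104 0.064  0.3609]
```

View pics/w2.png

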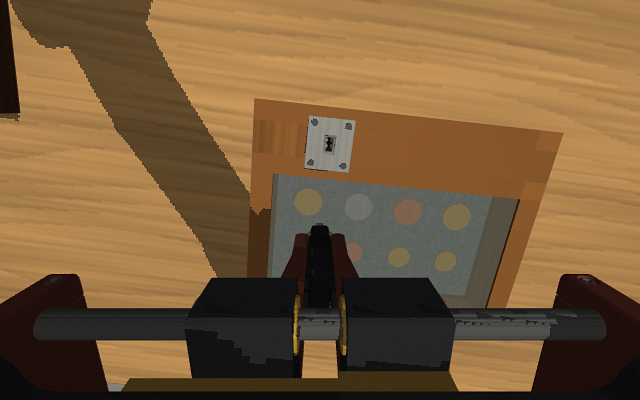

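Picture 5: the lock plate is centred at about (330,144), with the slot at about (329,145). The key is gripped, with its head between the fingers at (318,230–305).

```bash
python3 - <<'E'
from h import *
import pickle
m=pickle.load(open("w2.pkl","rb"));I=cv2.imread("pics/w2.png")
hsv=cv2.cvtColor(I,cv2.COLOR_BGR2HSV)
b=((hsv[:,:,1]<45)&(hsv[:,:,2]>110)).astype(np.uint8)*255
b[:105]=0;b[180:]=0;b[:,:295]=0;b[:,365:]=0
c=max(cv2.findContours(b,0,2)[0],key=cv2.contourArea);q=cv2.approxPolyDP(c,5,True)[:,0]
print(cv2.contourArea(c),q.tolist())
W=np.array([onz(m,p,.066) for p in c[:,0].astype(float)])
r=cv2.minAreaRect((W[:,:2]*1000).astype(np.float32));print("plate",r)
# slot
x0,y0,x1,y1=316,130,344,160
P=I[y0:y1,x0:x1]
for y in range(y0,y1,1): print(y," ".join("%3d"%v for v in I[y,x0:x1].max(1)))
d=np.argwhere(I[y0:y1,x0:x1].max(2)<110)[:, ::-1]+[x0,y0]
S=np.array([onz(m,p,.066)[:2]*1000 for p in d.astype(float)]);print("slot",S.mean(0),cv2.minAreaRect(S.astype(np.float32)))
E
```

```text
2263.0 [[309, 116], [304, 167], [348, 171], [354, 121]]
plate ((540.1641235351562, 77.53689575195312), (49.66710662841797, 43.59523010253906), 2.0921549797058105)
130 149 144 142 147 139 144 148 150 145 145 142 141 140 145 150 151 147 149 151 149 144 146 149 140 138 141 149 149
131 147 145 142 145 139 144 147 150 145 143 143 141 140 146 148 150 146 149 149 150 145 147 148 140 140 144 149 150
132 147 145 144 144 140 144 149 149 145 145 143 142 142 145 149 149 147 148 150 150 144 147 146 141 141 143 148 149
133 147 146 144 143 141 145 148 149 145 145 143 143 142 149 149 151 147 148 150 149 145 147 144 140 141 145 147 148
134 147 144 145 143 141 145 148 149 137 130 137 136 136 149 151 149 149 150 150 149 147 148 144 140 140 145 149 149
135 145 143 144 142 142 145 150 148 126  52  52  58 108 114 112 124 118 121 131 127 139 148 143 139 142 146 148 147
136 146 144 145 141 141 145 147 147 122 114 115 114 112 113 114 115 111 109 111 109 119 148 142 138 142 145 148 148
137 145 145 144 141 142 146 150 146 123 114 100  55  27  33  60  96 101  91 110 110 131 149 141 139 141 146 149 146
138 145 1
[... 1977 characters left out ...]
8 141 146 144 142 142 141 138 142 146 147 145 147 150 149 146 147 143 139 139 141 145 147 143 147 145
156 141 138 138 140 148 143 143 141 139 138 143 145 146 142 145 149 148 144 147 145 142 138 143 146 148 146 148 142
157 142 137 138 143 148 142 143 143 140 137 142 144 148 143 145 149 146 144 144 143 140 142 142 145 146 145 145 144
158 142 137 138 141 147 141 142 143 139 138 142 144 145 142 146 149 145 144 145 143 140 142 145 146 147 146 146 143
159 143 136 137 143 148 141 141 142 140 138 142 146 145 144 146 149 144 144 144 143 140 141 143 147 145 147 147 142
slot [539.31321058  77.95397953] ((538.9771118164062, 77.68801879882812), (15.345945358276367, 10.295209884643555), 4.184434413909912)
```

Request:
play_rows:
  delta_pos:
    - [0, 0.35, -2]
    - [0, 0.35, -4]
    - [0, 0.35, -6]
    - [0, 0.35, -7]
    - [0, 0.35, -7]
    - [0, 0.35, -7]
  rotation:
    - [0, 0, -0.05]
    - [0, 0, -0.106]
    - [0, 0, -0.106]
    - [0, 0, -0.106]
    - [0, 0, -0.106]
    - [0, 0, -0.106]
  hand: [1, 1, 1, 1, 1, 1]

```text
time: 6.88
position: [0.5902, 0.0772, 0.129]
ee_rot: [179.9, 0.0, 92.0]
wrist_force: [0.8, -0.4, -1.4]
width: 0.0094
```

```bash
python3 - <<'E'
from h import *
o=telemetry.get_obs();print(o["time"],o["position"],o["ee_rot"],o["width"])
m=camera_model("wrist");I=capture("wrist");cv2.imwrite("pics/w3.png",I)
import pickle;pickle.dump(m,open("w3.pkl","wb"))
u,v=proj(m,(.540,.0776,.066)).astype(int);print(u,v)
hsv=cv2.cvtColor(I,cv2.COLOR_BGR2HSV)
b=((hsv[:,:,1]<45)&(hsv[:,:,2]>110)).astype(np.uint8)*255
M=np.zeros_like(b);M[v-46:v+46,u-42:u+42]=255;b&=M
c=max(cv2.findContours(b,0,2)[0],key=cv2.contourArea);q=cv2.approxPolyDP(c,6,True)[:,0]
print(q.tolist())
W=np.array([onz(m,p,.066) for p in c[:,0].astype(float)])
print("plate",cv2.minAreaRect((W[:,:2]*1000).astype(np.float32)))
# head silhouette near TCP
print("head top expected",proj(m,o["position"]+[0,0,.033]).round(1))
A=cv2.resize(I[v-45:v+45,u-45:u+45],(450,450),interpolation=cv2.INTER_NEAREST)
B=cv2.resize(I[v+20:v+170,u-75:u+75],(450,450),interpolation=cv2.INTER_NEAREST)
print("crop origins",(u-45,v-45),5,(u-75,v+20),3)
cv2.imwrite("pics/w3c.png",A[:, :] if B.shape!=A.shape else np.hstack([A[:,50:400],B]))
E
```

```text
6.875 [0.59021567 0.07720488 0.12898209] [1.79910395e+02 1.10641372e-02 9.20427380e+01] 0.009399125524757678
321 152
[[291, 118], [293, 185], [349, 185], [351, 118]]
plate ((540.0302124023438, 77.51358032226562), (49.44124984741211, 43.7021484375), 2.0655436515808105)
head top expected [317.4 282.7]
crop origins (np.int64(276), np.int64(107)) 5 (np.int64(246), np.int64(172)) 3
```

View pics/w3c.png

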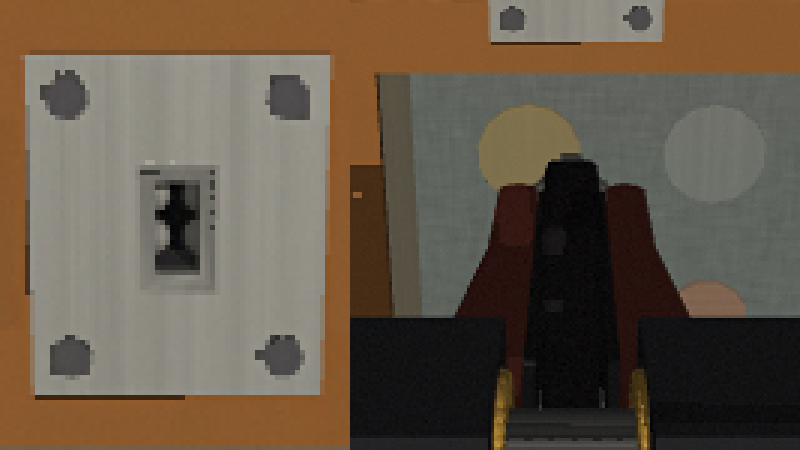

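Picture 6: the slot is centred at about (321.7,152.8), which is the plate centre at (0.540, 0.0775), yaw 2.07°. The key sits straight in the fingers. Now moving over the lock and starting in.

Request:
play_rows:
  delta_pos:
    - [-2.5, 0, 0]
    - [-4.94, 0.03, 0]
    - [-4.94, 0.03, 0]
    - [-4.94, 0.03, -1]
    - [-4.94, 0.03, -2]
    - [-4.94, 0.03, -2.4]
    - [-4.94, 0.03, -2.7]
  rotation:
    - [0, 0, 0]
    - [0, 0, 0]
    - [0, 0, 0]
    - [0, 0, 0]
    - [0, 0, 0]
    - [0, 0, 0]
    - [0, 0, 0]
  hand: [1, 1, 1, 1, 1, 1, 1]

```text
time: 7.8
position: [0.5409, 0.0777, 0.1015]
ee_rot: [179.9, -0.0, 92.0]
wrist_force: [0.6, 0.2, -0.6]
width: 0.01
```

Request:
play_rows:
  delta_pos:
    - [0, 0, -0.2]
    - [0, 0, -0.4]
    - [0, 0, -0.6]
    - [0, 0, -0.7]
  rotation:
    - [0, 0, 0]
    - [0, 0, 0]
    - [0, 0, 0]
    - [0, 0, 0]
  hand: [1, 1, 1, 1]

```text
time: 8.3
position: [0.5409, 0.0775, 0.0945]
ee_rot: [179.9, 0.0, 92.0]
wrist_force: [-0.6, -1.4, 0.3]
width: 0.01
```

Request:
play_rows:
  delta_pos:
    - [0, 0, -0.3]
    - [0, 0, -0.6]
    - [0, 0, -0.8]
    - [0, 0, -1.0]
    - [0, 0, -1.15]
    - [0, 0, -1.3]
    - [0, 0, -1.4]
    - [0, 0, -1.5]
    - [0, 0, -1.6]
    - [0, 0, -1.7]
    - [0, 0, -1.8]
    - [0, 0, -1.85]
  rotation:
    - [0, 0, 0]
    - [0, 0, 0.06]
    - [0, 0, -0.06]
    - [0, 0, 0.08]
    - [0, 0, -0.08]
    - [0, 0, 0.08]
    - [0, 0, -0.08]
    - [0, 0, 0.08]
    - [0, 0, -0.08]
    - [0, 0, 0.08]
    - [0, 0, -0.08]
    - [0, 0, 0]
  hand: [1, 1, 1, 1, 1, 1, 1, 1, 1, 1, 1, 1]

```text
time: 9.8
position: [0.5416, 0.0772, 0.077]
ee_rot: [179.8, 0.1, 92.0]
wrist_force: [-3.6, -2.8, 13.5]
width: 0.0095
```

Request:
play_rows:
  delta_pos:
    - [0, 0, 0]
    - [0, 0, 0]
  rotation:
    - [0, 0, 0]
    - [0, 0, 0]
  hand: [1, 1]

```text
time: 10.05
position: [0.5415, 0.0771, 0.077]
ee_rot: [179.9, 0.1, 91.9]
wrist_force: [-0.2, -1.2, 3.4]
width: 0.0099
```

Request:
play_rows:
  delta_pos:
    - [0, 0, -0.1]
    - [0, 0, -0.2]
    - [0, 0, -0.3]
    - [0, 0, -0.3]
  rotation:
    - [0, 0, 0.06]
    - [0, 0, -0.06]
    - [0, 0, 0.06]
    - [0, 0, 0]
  hand: [1, 1, 1, 1]

```text
time: 10.55
position: [0.5421, 0.0774, 0.0767]
ee_rot: [179.7, 0.2, 91.9]
wrist_force: [-9.3, -4.1, 30.2]
width: 0.0097
```

```bash
python3 - <<'E'
from h import *
o=telemetry.get_obs();print(o["time"],o["position"].round(4),o["wrist_force"].round(1),o["joints"].round(1))
for n,r in(("scene",36),("side",36)):
    m=camera_model(n);I=capture(n);u,v=proj(m,(.5405,.0775,.08)).astype(int);print(n,u,v,[proj(m,(.54,.0775,z)).round(1) for z in (.066,.07,.094,.11)])
    globals()[n]=cv2.resize(I[v-r:v+r,u-r:u+r],(400,400),interpolation=cv2.INTER_CUBIC)
cv2.imwrite("pics/h1.png",np.hstack([scene,side]))
I=capture("wrist");cv2.imwrite("pics/h1w.png",I)
E
```

```text
10.55 [0.5421 0.0774 0.0767] [-9.3 -4.1 30.2] [ 18.7  32.6 -42.7 108.5  28.9  49.9  53.3]
scene 374 207 [array([373.8, 211.6]), array([373.9, 210.5]), array([374.6, 203.7]), array([375. , 199.1])]
side 270 194 [array([271. , 197.8]), array([270.9, 196.9]), array([270.5, 191.8]), array([270.1, 188.4])]
```

View pics/h1.png

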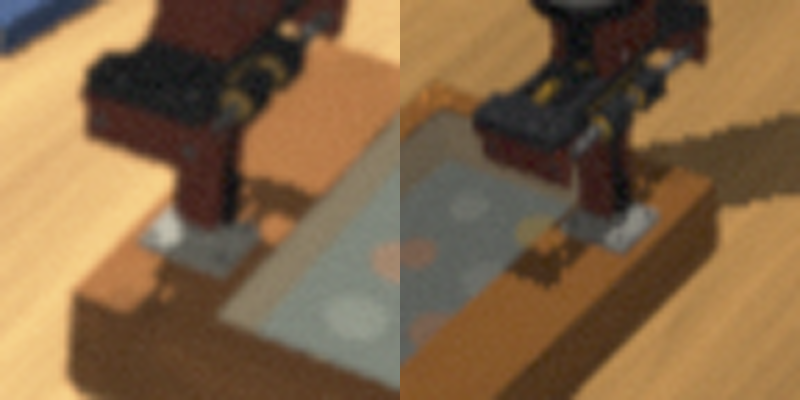

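Picture 7: the fingers are low over the plate, with no visible gap. A further 3 mm push gave 30 N and only 0.3 mm of travel, at the predicted home height, so the key is home. Now turning it.

Request:
play_rows:
  delta_pos:
    - [-0.1, 0, -0.1]
    - [-0.1, 0, -0.1]
    - [-0.1, 0, -0.1]
    - [-0.1, 0, -0.1]
    - [-0.1, -0.03, -0.1]
    - [-0.13, -0.04, -0.1]
    - [-0.15, -0.05, -0.1]
    - [-0.15, -0.05, -0.1]
    - [-0.17, -0.06, -0.1]
    - [-0.18, -0.07, -0.1]
    - [-0.2, -0.07, -0.1]
    - [-0.2, -0.07, -0.1]
  rotation:
    - [0, 0, -0.05]
    - [0, 0, -0.2]
    - [0, 0, -0.35]
    - [0, 0, -0.5]
    - [0, 0, -0.65]
    - [0, 0, -0.8]
    - [0, 0, -0.95]
    - [0, 0, -1.1]
    - [0, 0, -1.25]
    - [0, 0, -1.4]
    - [0, 0, -1.55]
    - [0, 0, -1.65]
  hand: [1, 1, 1, 1, 1, 1, 1, 1, 1, 1, 1, 1]

```text
time: 12.2
position: [0.5413, 0.0765, 0.0769]
ee_rot: [179.7, 0.0, -2.9]
wrist_force: [0.1, -2.2, 9.0]
width: 0.0097
```

```bash
python3 - <<'E'
from h import *
o=telemetry.get_obs();print({k:np.round(v,3).tolist() for k,v in o.items()})
E
```

```text
{'time': 12.2, 'joints': [2.042, 27.428, -19.825, 109.467, 13.049, 45.381, -27.869], 'joint_vel': [-8.024, -1.444, 10.773, 0.388, -7.293, -1.341, -37.819], 'joint_efforts': [-0.291, -50.249, -5.187, -20.256, -0.601, -0.643, 0.644], 'position': [0.541, 0.076, 0.077], 'ee_rot': [179.715, 0.029, -2.902], 'wrist_force': [0.149, -2.209, 8.997], 'moment': [-0.787, 0.109, 0.173], 'width': 0.01}
```

Request:
play_rows:
  delta_pos:
    - [0, 0, -0.1]
    - [0, 0, -0.1]
    - [0, 0, -0.1]
    - [0, 0, -0.1]
  rotation:
    - [0, 0, -0.08]
    - [0, 0, -0.16]
    - [0, 0, -0.16]
    - [0, 0, -0.16]
  hand: [1, 1, 1, 1]

```text
time: 12.7
position: [0.5413, 0.0765, 0.0768]
ee_rot: [179.7, -0.0, -12.1]
wrist_force: [-3.8, -1.6, 12.2]
width: 0.0102
```

```bash
python3 - <<'E'
from h import *
o=telemetry.get_obs();print({k:np.round(o[k],3).tolist() for k in("time","position","ee_rot","wrist_force","moment","width","joint_vel")})
r=40
for n in("scene","wrist"):
    I=capture(n)
    if n=="scene": J=cv2.resize(I[200:320,220:400],(600,400))
    else: J=I
    cv2.imwrite(f"pics/f_{n}.png",J)
a=cv2.imread("pics/f_scene.png");b=cv2.imread("pics/f_wrist.png");cv2.imwrite("pics/f.png",np.hstack([cv2.resize(a,(400,267)),cv2.resize(b,(400,267))]))
E
```

```text
{'time': 12.7, 'position': [0.541, 0.076, 0.077], 'ee_rot': [179.691, -0.005, -12.075], 'wrist_force': [-3.813, -1.561, 12.233], 'moment': [-0.525, 0.962, 0.135], 'width': 0.01, 'joint_vel': [0.178, 0.009, -0.041, 0.002, -0.08, 0.171, 0.076]}
```

View pics/f.png

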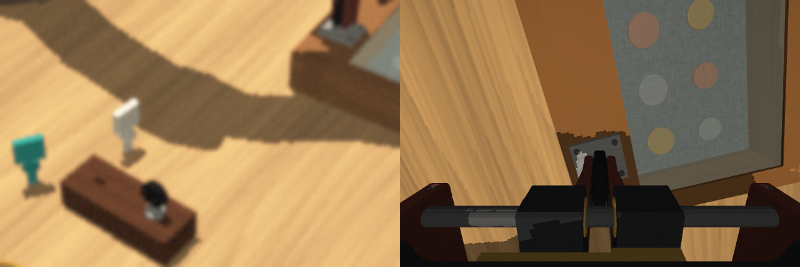

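Picture 8: the stand holds only the round key, the decoys are untouched, and the key is still gripped at the lock. The z-moment is lower than I expected, so I'll check for slip between key and fingers.

```bash
python3 - <<'E'
from h import *
F=[]
for i in range(8):
    I=capture("wrist");o=telemetry.get_obs();F.append(np.r_[o["wrist_force"],o["moment"]])
print(np.mean(F,0).round(3),np.std(F,0).round(3))
a=cv2.imread("pics/h1w.png");
c=lambda J:cv2.resize(J[190:310,260:380],(390,390),interpolation=cv2.INTER_CUBIC)
out=np.hstack([c(a),c(I)]);cv2.imwrite("pics/cmp.png",cv2.convertScaleAbs(out,alpha=1.8,beta=15))
E
```

```text
[-4.007 -2.097 12.457 -0.499  0.976  0.171] [0.381 0.45  0.645 0.015 0.024 0.023]
```

View pics/cmp.png

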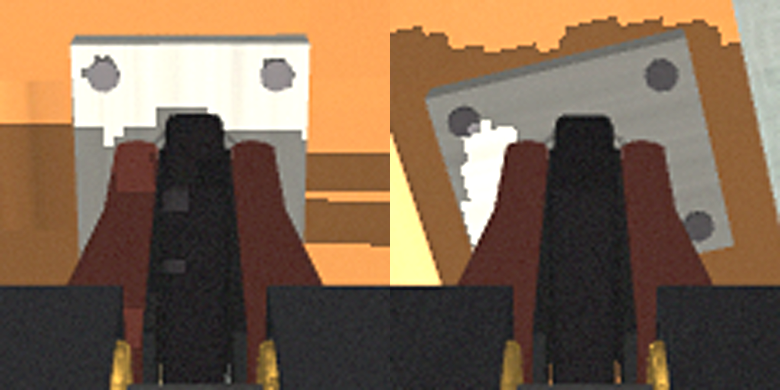

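```bash
python3 - <<'E'
from plant import telemetry, job_done
print(job_done());o=telemetry.get_obs();print(o["time"],o["position"].round(4),o["ee_rot"].round(1),o["width"])
E
```

```text
the job is handed in; nothing more can be done
None
the job is handed in; nothing more can be done
```

I took the rectangular-headed key out of the stand, pushed it home in the lock and turned it clockwise. I handed in with it still gripped, turned and pressed down, at about 13 s of the 58 s allowed. No verdict was reported.

- **Home before turning:** before any turn, an extra 3 mm push raised the force to 30 N but moved the key only 0.3 mm. The tool stood at 0.0767 m, against 0.077 m predicted for fully home.
- **Turned:** the hand has turned 104° (1.81 rad) since the key went home. The key head still sits straight between the fingers, which are open 10 mm, and about 12 N presses it down.
- **Round key and surroundings:** the last crop of the scene shows the round key in its place and the turquoise and white look-alikes untouched. I did not measure the statuette, bowl and book again afterwards; the arm stayed well clear of them.
- **Less certain:** I could not read the cylinder angle directly. The turning moment held at about 0.17 N m, close to the spring's 0.14 N m, and did not rise over the last 9° of turn. So I infer that the key is near or on the stop, but did not see the moment jump there. Allowing for the 0.15 rad of play, the cylinder should be well above the required 1.25 rad.

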